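Seat the sample cup and latch the guard door of a tablet-counter inspection bay

TASK

Stand the open steel sample cup upright in the blue ring inside the tablet counter's open-topped inspection bay and let go of it. Then push the blue guard door shut until its sprung brass latch bolt rides over the catch and snaps in behind it, so that the door stays latched by itself. Push gently, never with more than 16 N on the bay or its door, do not slam it, and leave the bottle, jar and carton where they stand.

Things in the scene. Friction and masses are not known exactly. Their poses are not given: they have to be found in the camera images.
- cup: loose open-topped stainless cup, a plain cylinder 56 mm across (60 mm at the rim), 90 mm tall, about 0.16 kg. Origin: centre of its underside; z up
- white_bottle: bystander: white plastic bottle with blue cap, 52 mm across, 85 mm tall; origin at the centre of its underside
- amber_jar: bystander: amber jar with white cap, 58 mm across, 75 mm tall; origin at the centre of its underside
- carton: bystander: cardboard box 50 x 50 x 60 mm tall; origin at the centre of its underside
- bay: fixed open-topped stainless bay. Origin: on the work surface, mid front opening; x into the bay (away from the robot), y left, z up. Side walls (inner faces y = 111 and -105 mm) 120 mm tall, clear back wall (x = 183 mm) 109 mm tall, floor 12 mm above the work surface. The dark steel catch for the bolt stands at y = -79 to -137 mm, up to 124 mm tall, reaching up to 23 mm in front of x = 0: keep clear of it
- seat (a point): centre of the blue seat ring, on the bay's floor (12 mm above the work surface), 95 mm behind the front plane. Ring: inner diameter 66 mm, outer 82 mm, 5 mm high. The cup stands on the bay's floor inside it
- guard (a joint): hinge angle of the blue door, rad: about 0 shut, grows as it opens towards the robot (starts 0.45 to 0.8); slight friction, stays where left. Upright hinge at the bay's left (+y). Door 195 mm wide from the hinge, 12 mm thick (6 mm either side of the hinge plane), 16 to 120 mm above the work surface
- guard_hinge (a point): point on the door's upright hinge axis, 70 mm above the work surface, x = 0, y = 105 mm in the bay's frame; axes as the bay's. The catch at the other side is set by hand up to 7.5 mm farther in or out each time and is not measured, so the latched door rests anywhere between -0.03 and 0.046 rad, and the bolt meets the catch 0.1 rad before that: go by feel
- guard_face (a point): point on the door's outer face (to the robot), 150 mm from the hinge axis, 95 mm above the work surface: a good place to push. x points through the door to the bay, -y from hinge to free edge. The outer face is flat above 60 mm height; a pull knob (20 mm across, 24 mm proud) sits 165 mm from the hinge, 45 mm above the work surface
- guard_edge (a point): point on the door's outer face at its free edge, 195 mm from the hinge, 95 mm above the work surface; axes as guard_face. Pushed slowly 150 mm from the hinge the door needs 5 N, rising to about 12 N, as the bolt rides up its bevel, then suddenly almost none. 1.5 mm after the snap it meets a rigid stop; a rubber buffer adds 1 to 4 N over the last 4 mm
- bolt (a joint): how far the brass latch bolt is pushed back into the door's free edge, m: 0 fully out (sticks out 10 mm past the edge, 88 to 110 mm above the work surface), at most 0.011. Greased, sprung outwards: 6.6 N when out, 0.95 N more per mm. Flat to the robot, bevelled to the bay (10 mm over 22 mm depth). It must go back about 7.5 mm to pass the catch's 4 mm thick lip, then springs out behind it

How it is judged (in metres and radians):
On the way, in this order (a step that is already met when the one before it is completed fails the run):
1. the cup stands upright in the blue ring, released, while the door is not yet shut (horizontal distance between cup and seat below 0.007 m and distance between cup and seat below 0.009 m and angle between cup's own z axis and vertical below 0.1 rad and contact force between the fingers and cup below 0.05 N and value of joint guard above 0.15 rad), for 0.2 s.
2. the door is shut and the bolt has sprung out again behind the catch (value of joint guard below 0.053 rad and value of joint bolt below 0.001 m), for 0.2 s.
At the end, for the whole second after the job is handed in: The cup stands upright (within 0.1 rad) and at rest on the bay's floor inside the ring (within 7 mm of its centre), and the door is shut (below 0.053 rad) and at rest with its bolt out again to within 1 mm, which at that angle it can only be behind the catch; nothing is held (all of step 2 and velocity of joint guard between -0.05 and 0.05 rad/s and horizontal distance between cup and seat below 0.007 m and distance between cup and seat below 0.009 m and angle between cup's own z axis and vertical below 0.1 rad and linear speed of cup below 0.02 m/s); the robot touches nothing.
It fails at once if the robot presses on the bay or its door with more than 16 N (contact force between any of the fingers, the arm and bay above 16 N).
It fails at once if the door is slammed (swings shut faster than 2.5 rad/s) (velocity of joint guard below -2.5 rad/s).
It fails at once if the bottle, jar or carton is moved by more than 20 mm (distance of any of white_bottle, amber_jar, carton from where it was at the start of the episode above 0.02 m).
It also fails if it takes over 72 s, if anything falls off the work surface, if the arm or the gripper's body presses on something with over 40 N, if the wrist force passes 120 N, or if a joint passes its speed limit or range.

ROBOT

A 6-joint arm with a two-finger parallel gripper is mounted at the origin on the work surface. World frame = base frame: x ahead of the robot, y to its left, z up, the work surface at z = 0. Lengths are in m, angles in degrees, forces in N, time in s.
With the tool pointing down it reaches from about 0.4 to 0.825 m from the base axis. Payload 7 kg.
Tool frame: the origin (TCP) lies midway between the tips of the shut fingers; the grasp point (between the pads) lies 19 mm behind it; z points along the fingers, y is the direction in which the jaws open and shut (so a half turn about z gives the same grasp; the last joint's range is limited). The gripper opens to 88 mm and grips with 3 to 60 N. Pads are 19 mm wide; open, the fingers measure 130 mm over their backs; the gripper's body (78 mm by 193 mm) begins 47 mm behind the grasp point.
Start: joints at [-47.55, 20.546, 0.682, 0, -70.136, -16.507], TCP at [0.295, -0.607, 0.227] pointing down, gripper open.
Joint ranges: [-176.03, 176.03], [-82.01, 121.73], [-58.28, 71.71], [-173.87, 95.51], [-174.79, -0.11], [-173.66, 173.66]. Speed limits (degrees/s): [136.94, 136.94, 172.46, 180, 180, 180].

INTERFACE

Orientations are given as a 3x3 rotation matrix whose columns are the frame's x, y, z axes.
In Python, from rig import robot gives the robot as it stands. Calls block until the motion is done:
- robot.goto(position, orientation): joint-space move of the TCP to a pose.
- robot.servo_line(position, ori=None, speed=0.15): straight line of the TCP; ori=None keeps the orientation; speed is the mean speed in m/s.
- robot.movej(angles): joint-space move.
- robot.move_gripper(opening): opening from 0.0 (shut) to 1.0 (fully open); the grip force is fixed at half the most; returns when the fingers have stopped.
- robot.dwell(seconds).
- robot.ik(position, orientation): joint angles nearest the present ones, or None.
- robot.grab_frame(name): name is "side" or "top" or "wrist"; returns (picture, depth): 420x560x3 uint8, red, green, blue; 420x560 float32, m along the optical axis (not along the pixel's ray), 0 where there is no reading.
- robot.camera_info(name): a dict with "vfov" (degrees; the focal length in pixels is half the picture's height over the tangent of half this angle, whatever the lens; pixels are square), "cx", "cy" (the principal point, pixels), "view" (4x4, takes a point from world to camera coordinates); the wrist camera has in their place "T_tool_cam" (4x4, takes a point from camera to tool coordinates, whose origin is the TCP and whose axes are the flange's). Camera axes: x right, y down, z forward; pixel columns grow to the right and rows downward; lengths in m; the calibration is good to about 2 mm. A picture is of the moment at which its call begins: read the wrist's pose just before it. camera_info takes no time and is no camera call.
A pose or a line that the arm cannot do raises robot.Unreachable and nothing moves.
- robot.job_done(): hands the job in, once; it reports no verdict.
Readings, each from a call of its own:
- robot.read_t(): time.
- robot.read_qpos(): joint angles.
- robot.read_qvel(): joint speeds.
- robot.read_effort(): joint torques, N m.
- robot.read_position(): TCP position.
- robot.read_tcp_rot(): TCP orientation.
- robot.read_force(): force on the tool from outside, world axes, zero at the start.
- robot.read_ft_torque(): the same for the moment, N m.
- robot.read_grip_width(): opening from 0.0 (shut) to 1.0 (fully open).
Only numpy, scipy, OpenCV 4.12 (cv2) and the standard library are available. Lean on these libraries where they do the work, as an engineer would, in place of code of your own. Each camera call takes 0.05 s, during which the arm holds its last target.

## Working session

There is one attempt and no reset: what is moved stays moved. The work goes in short steps, each a Python script; the robot and the scene stay as the last script left them, time stands still between calls to the robot, and variables do not carry over. Pictures are saved under pics/ and viewed, and the job is handed in when it is done.

```bash
ls -la; mkdir -p pics; python3 - <<'E'
from rig import robot
import cv2, numpy as np
print(robot.read_t(), robot.read_position(), robot.read_force())
for n in ("side","top","wrist"):
    im,d=robot.grab_frame(n)
    cv2.imwrite(f"pics/a_{n}.png",im[:,:,::-1]); np.savez(f"/tmp/a_{n}.npz",im=im,d=d)
    print(n,robot.camera_info(n), d.min(), d.max())
print(robot.read_tcp_rot())
E
```

```text
total 12
drwxr-xr-x  3 agent agent 4096 Dec  6 21:42 .
drwxr-xr-x 23 root  root  4096 Dec  6 21:42 ..
drwxr-xr-x  2 agent agent 4096 Dec  6 21:42 pics
0.0 [ 0.29504605 -0.6065391   0.22560864] [-0.04133826 -0.65714725 -0.7145265 ]
side {'vfov': 50.5906624716574, 'cx': 280.56757494365377, 'cy': 200.07421046885156, 'view': array([[-0.99984313,  0.00606596, -0.01664068,  0.53781679],
       [ 0.01728279,  0.53966594, -0.84170183,  0.05287469],
       [ 0.00387468, -0.84185739, -0.53968613,  1.07815951],
       [ 0.        ,  0.        ,  0.        ,  1.        ]])} 0.0 3.0473464
top {'vfov': 55.226423505641044, 'cx': 281.6461605113335, 'cy': 214.6436474977464, 'view': array([[-6.17925145e-03, -9.99971436e-01, -4.35236097e-03,
         7.16799748e-04],
       [-9.88623371e-01,  6.76313167e-03, -1.50260077e-01,
         5.80284973e-01],
       [ 1.50285220e-01,  3.37435097e-03, -9.88636923e-01,
         9.62824046e-01],
       [ 0.00000000e+00,  0.00000000e+00,  0.00000000e+00,
         1.00000000e+00]])} 0.0 1.9396678
wrist {'vfov': 60.445406810695914, 'cx': 276.4606653305322, 'cy': 203.30940873355112, 'T_tool_cam': array([[-1.74035036e-04, -9.58548751e-01, -2.84928521e-01,
         7.66194614e-02],
       [ 9.99999650e-01,  6.64459154e-05, -8.34337760e-04,
         4.63031066e-04],
       [ 8.18685754e-04, -2.84928567e-01,  9.58548403e-01,
        -1.58256056e-01],
       [ 0.00000000e+00,  0.00000000e+00,  0.00000000e+00,
         1.00000000e+00]])} 0.0 1.233715
[[-8.99260066e-01 -4.37413791e-01 -7.13261321e-04]
 [-4.37414336e-01  8.99259460e-01  1.05915662e-03]
 [ 1.78117279e-04  1.26444798e-03 -9.99999185e-01]]
```

View pics/a_side.png

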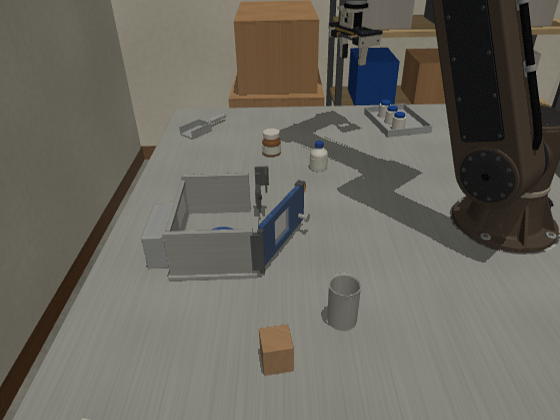

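View pics/a_top.png

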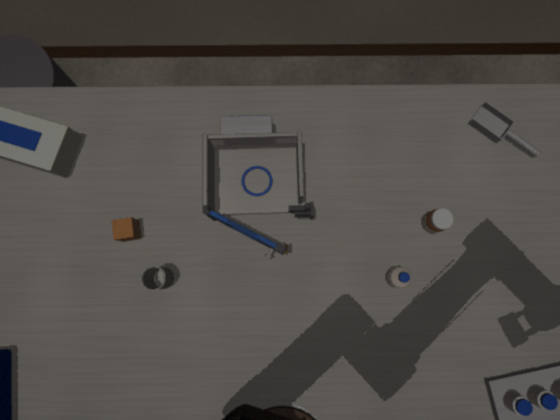

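View pics/a_wrist.png

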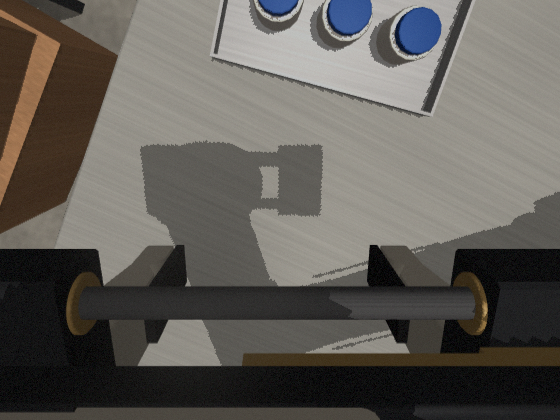

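The side view shows the cup at (343,303), the carton at (277,350) and the open blue door at (283,225). The top view shows the ring at (257,181), the door running from (208,212) to (285,247), and the cup at (158,277). Next I'll turn these into positions.

```bash
cat > h.py <<'E'
import numpy as np, cv2
from rig import robot
def world(name,d,info=None,Twt=None):
    c=info or robot.camera_info(name); h,w=d.shape
    f=h/2/np.tan(np.radians(c["vfov"]/2))
    u,v=np.meshgrid(np.arange(w),np.arange(h))
    P=np.stack([(u-c["cx"])/f*d,(v-c["cy"])/f*d,d,np.ones_like(d)],-1)
    T=np.linalg.inv(c["view"]) if "view" in c else Twt@c["T_tool_cam"]
    return (P@T.T)[...,:3]
def ray_at_z(name,uv,z,Twt=None,shape=(420,560)):
    c=robot.camera_info(name); f=shape[0]/2/np.tan(np.radians(c["vfov"]/2))
    uv=np.atleast_2d(uv).astype(float)
    D=np.c_[(uv[:,0]-c["cx"])/f,(uv[:,1]-c["cy"])/f,np.ones(len(uv))]
    T=np.linalg.inv(c["view"]) if "view" in c else Twt@c["T_tool_cam"]
    D=D@T[:3,:3].T; o=T[:3,3]
    return o+D*((z-o[2])/D[:,2])[:,None]
def circ(xy):
    A=np.c_[2*xy,np.ones(len(xy))]; s=np.linalg.lstsq(A,(xy**2).sum(1),rcond=None)[0]
    return s[:2],np.sqrt(s[2]+s[0]**2+s[1]**2)
E
python3 - <<'E'
from h import *
A=np.load("/tmp/a_top.npz"); im,d=A["im"],A["d"]; S=np.load("/tmp/a_side.npz")
W=world("top",d); Ws=world("side",S["d"])
print("table z top",W[300,220],W[330,150],"side",Ws[380,400],Ws[330,200])
hsv=cv2.cvtColor(im,cv2.COLOR_RGB2HSV)
blue=(hsv[...,0]>105)&(hsv[...,0]<130)&(hsv[...,1]>110)
r=np.zeros_like(blue); r[160:203,235:282]=1
m=blue&r; v,u=np.nonzero(m); print("ring px",len(u))
P=ray_at_z("top",np.c_[u,v],0.017)
print("ring circ",circ(P[:,:2]),"mid",(P.min(0)+P.max(0))/2,P.max(0)-P.min(0), "depth z",np.median(W[m][:,2]))
r=np.zeros_like(blue);r[205:255,203:292]=1
m=blue&r;v,u=np.nonzero(m); Q=W[m]; print("door depth z pct",np.percentile(Q[:,2],[5,50,95]))
# high points by depth around bay
hi=(W[...,2]>0.1)&(d>0); b=np.zeros_like(hi);b[120:260,195:320]=1
v,u=np.nonzero(hi&b); 
vis=im.copy(); vis[hi&b]=[255,0,0]; cv2.imwrite("pics/b.png",cv2.resize(vis[90:300,100:380],None,fx=2.8,fy=2.8,interpolation=0)[:,:,::-1])
# cup
hi=(W[...,2]>0.08)&(d>0); b=np.zeros_like(hi);b[255:300,135:185]=1
Q=W[hi&b]; print("cup rim top",len(Q),circ(Q[:,:2]),Q[:,2].max(), Q.mean(0))
hi=(Ws[...,2]>0.082)&(Ws[...,2]<.1); b=np.zeros_like(hi);b[265:310,320:370]=1
Q=Ws[hi&b]; print("cup rim side",len(Q),circ(Q[:,:2]),Q[:,2].max())
b=np.zeros_like(hi);b[265:335,320:370]=1
hi=(Ws[...,2]>0.02)&(Ws[...,2]<.075)&b;Q=Ws[hi];print("cup body side",circ(Q[:,:2]))
np.save("/tmp/W.npy",W);np.save("/tmp/Ws.npy",Ws)
E
```

```text
table z top [0.36906429 0.15450107 0.00243368] [ 0.29581549  0.33034934 -0.00239131] side [ 0.34722028  0.4288119  -0.0010346 ] [6.86916103e-01 3.20152511e-01 4.43583910e-04]
ring px 170
ring circ (array([0.67475146, 0.06199298]), np.float64(0.036881934817848294)) mid [0.67513609 0.06211959 0.017     ] [0.0775925  0.07577611 0.        ] depth z 0.01770783900593531
door depth z pct [0.10237271 0.12017016 0.12325199]
cup rim top 177 (array([0.42640044, 0.29952835]), np.float64(0.027013788772582894)) 0.09545753471427809 [0.42576915 0.30409938 0.08874591]
cup rim side 314 (array([0.42663344, 0.3014027 ]), np.float64(0.02703518395150877)) 0.09191243004068594
cup body side (array([0.42665497, 0.30184272]), np.float64(0.026187556715637685))
```

View pics/b.png

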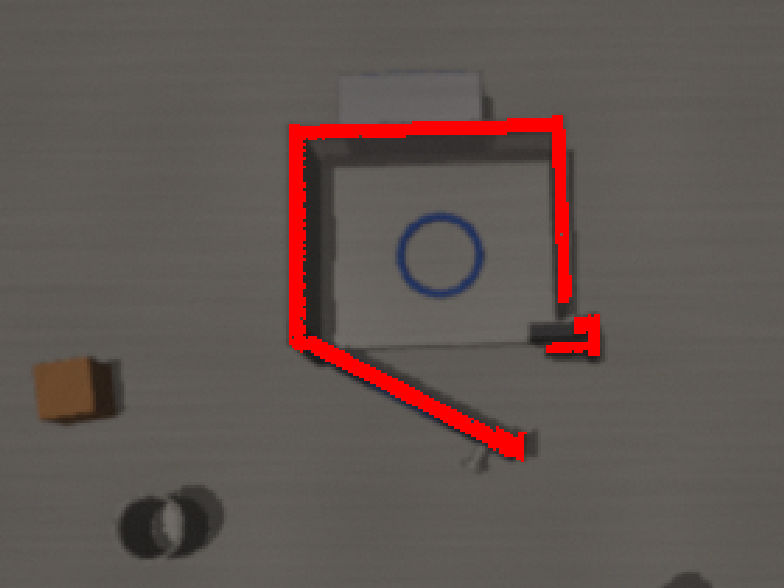

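```bash
python3 - <<'E'
from h import *
W=np.load("/tmp/W.npy")
def zone(rows,cols,zmin=.1,zmax=.135):
    Q=W[rows[0]:rows[1],cols[0]:cols[1]].reshape(-1,3); return Q[(Q[:,2]>zmin)&(Q[:,2]<zmax)]
def line(Q):
    vx,vy,x,y=cv2.fitLine(Q[:,:2].astype(np.float32),cv2.DIST_HUBER,0,.01,.01).ravel(); return np.array([x,y]),np.degrees(np.arctan2(vy,vx)),Q[:,2].mean(),len(Q),np.percentile(Q,[1,99],axis=0)
# crop: u=100+x/2.8, v=90+y/2.8
for n,r,c in (("left",(143,205),(202,211)),("right",(140,196),(294,306)),("back",(131,140),(212,292)),("door",(215,250),(214,280))):
    print(n,line(zone(r,c)))
print("catch",np.percentile(zone((200,220),(290,320)),[1,99],axis=0))
S=np.load("/tmp/a_side.npz");Ws=np.load("/tmp/Ws.npy")
h=cv2.cvtColor(S["im"],cv2.COLOR_RGB2HSV);m=(h[...,0]>105)&(h[...,0]<130)&(h[...,1]>110);m[:180]=0;m[280:]=0;m[:,:255]=0;m[:,310:]=0
Q=Ws[m];Q=Q[(Q[:,2]>.02)&(Q[:,2]<.13)];print("doorside",line(Q))
E
```

```text
left (array([0.66878724, 0.17635061], dtype=float32), np.float32(1.229879), np.float64(0.11740195853318203), 342, array([[0.59576019, 0.1714328 , 0.10038619],
       [0.74248455, 0.18260823, 0.12415089]]))
right (array([ 0.68131787, -0.04716716], dtype=float32), np.float32(1.4736216), np.float64(0.11982310112699383), 256, array([[ 0.61467739, -0.05359732,  0.10527246],
       [ 0.74822403, -0.04110076,  0.1243811 ]]))
back (array([0.7650337, 0.0681883], dtype=float32), np.float32(-88.6696), np.float64(0.10836384556302155), 397, array([[ 0.75922935, -0.02704999,  0.10066305],
       [ 0.77257034,  0.16371168,  0.11323317]]))
door (array([0.529672  , 0.07436299], dtype=float32), np.float32(62.476883), np.float64(0.12007087400839156), 406, array([[0.48923146, 0.00315143, 0.10334639],
       [0.56884861, 0.15108205, 0.12591564]]))
catch [[ 0.5663076  -0.07617499  0.10040746]
 [ 0.59718288 -0.03437168  0.12783647]]
doorside (array([0.5413309, 0.1013248], dtype=float32), np.float32(61.206963), np.float64(0.10202493482604166), 324, array([[ 0.48394941, -0.00148033,  0.02122334],
       [ 0.57770064,  0.16546184,  0.12172295]]))
```

```bash
python3 - <<'E'
from h import *
W=np.load("/tmp/W.npy")
Q=W[212:245,108:140].reshape(-1,3);Q=Q[(Q[:,2]>.05)&(Q[:,2]<.07)]; ca=Q.mean(0);print("carton",ca,len(Q))
cup=np.array([.4266,.3015])
dv=ca[:2]-cup; print(np.linalg.norm(dv),dv)
y=np.array([-dv[1],dv[0]])/np.linalg.norm(dv); 
if y[1]<0:y=-y
y3=np.r_[y,0];z3=np.array([0,0,-1.]);x3=np.cross(y3,z3);R=np.c_[x3,y3,z3];print(R)
for p in ([*cup,.25],[*cup,.05]): print(robot.ik(p,R))
robot.goto([*cup,.25],R); np.save("/tmp/Rcup.npy",R)
p=robot.read_position();r=robot.read_tcp_rot();im,d=robot.grab_frame("wrist")
print(p,robot.read_t()); np.savez("/tmp/c.npz",im=im,d=d,p=p,r=r);cv2.imwrite("pics/c.png",im[:,:,::-1])
T=np.eye(4);T[:3,:3]=r;T[:3,3]=p;w=world("wrist",d,Twt=T)
m=(d>0)&(w[...,2]>.083)&(w[...,2]<.1)&(np.hypot(w[...,0]-cup[0],w[...,1]-cup[1])<.05)
print(m.sum(),circ(w[m][:,:2]),w[m].min(0),w[m].max(0))
E
```

```text
carton [0.54727784 0.38777992 0.06014742] 444
0.14834880357315341 [0.12067784 0.08627992]
[[-0.81347366 -0.58160176  0.        ]
 [-0.58160176  0.81347366  0.        ]
 [-0.          0.         -1.        ]]
[  56.79135129    5.20250411  -16.29360423    0.          -68.50389166
 -111.22807064]
[  56.79135129   17.11373846  -31.10832609    0.          -41.77793545
 -111.22807064]
[0.42692065 0.30106518 0.24993475] 3.4083
1032 (array([0.42625692, 0.30024443]), np.float64(0.026954177349698058)) [0.39737625 0.27114919 0.08318168] [0.45591424 0.32973035 0.09229556]
```

View pics/c.png

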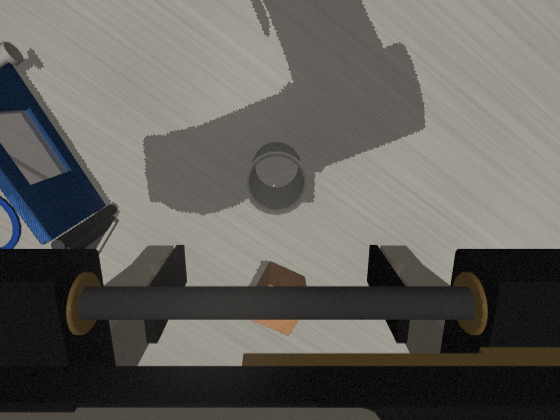

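The wrist view shows the cup at (277,178), centred between the fingers, and the carton behind it at (278,297), clear of both. The rim fits to within 2 mm in all three cameras, so I'll grasp now.

```bash
python3 - <<'E'
from h import *
R=np.load("/tmp/Rcup.npy");c=[.4265,.3005]
robot.servo_line([*c,.051],R,speed=.12)
print(robot.read_position(),robot.read_force())
robot.move_gripper(0.0)
print("w",robot.read_grip_width()*88,robot.read_force(),robot.read_position())
robot.servo_line([*c,.08],R,speed=.06)
print("w",robot.read_grip_width()*88,robot.read_force())
robot.servo_line([*c,.23],R,speed=.15)
im,d=robot.grab_frame("side");cv2.imwrite("pics/d.png",im[:,:,::-1]);np.savez("/tmp/d.npz",im=im,d=d)
im,d=robot.grab_frame("wrist");cv2.imwrite("pics/dw.png",im[:,:,::-1])
print(robot.read_t(),robot.read_position(),robot.read_grip_width()*88)
E
```

```text
[0.42676275 0.30084402 0.051586  ] [-1.24950694  0.76935644  0.3255025 ]
w 56.979514578793236 [-0.33106542 -0.85982383  1.31367424] [0.4265886  0.30044874 0.05108539]
w 56.75141848770217 [ 0.97636534  0.05648585 -1.44569337]
7.725 [0.42615442 0.30010706 0.22891001] 56.837941479320584
```

View pics/d.png

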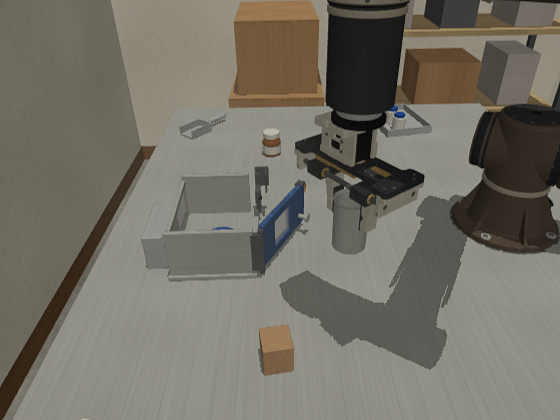

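View pics/dw.png

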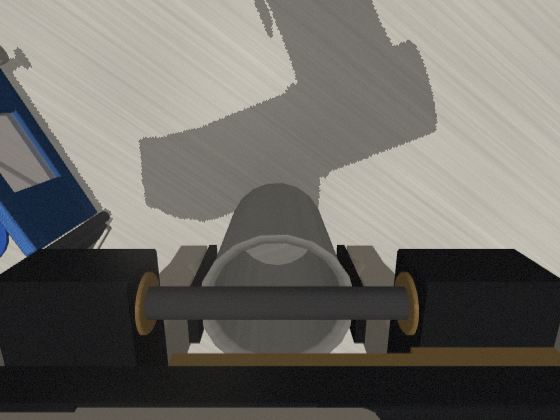

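The cup is held upright: the grip reads 56.8 mm, and the rim is centred at (277,295) in the wrist view. Before placing it I'll check the ring with the wrist camera.

```bash
python3 - <<'E'
from h import *
D=np.load("/tmp/d.npz");w=world("side",D["d"])
v,u=np.mgrid[0:420,0:560]
m=(u>325)&(u<372)&(v>195)&(v<255)&(np.abs(w[...,0]-.4265)<.04)&(np.abs(w[...,1]-.3)<.04)&(w[...,2]>.185)&(w[...,2]<.215)
print("held",m.sum(),circ(w[m][:,:2]))
Ra=np.diag([-1.,1,-1]);Rb=np.diag([1.,-1,-1])
for R in(Ra,Rb):
  for p in([.675,.062,.23],[.675,.062,.065],[.56,.062,.26],[.78,.062,.26]): print(p,robot.ik(p,R))
E
```

```text
held 502 (array([0.42594897, 0.30042519]), np.float64(0.026925756065562995))
[0.675, 0.062, 0.23] [  21.68476714   20.70421256    1.36754036    0.          -70.6633278
 -111.68476714]
[0.675, 0.062, 0.065] [  21.68476714   28.27204098   -9.75503861    0.          -51.97292041
 -111.68476714]
[0.56, 0.062, 0.26] [  26.22019518    8.88326548  -10.66786913    0.          -70.44886539
 -116.22019518]
[0.78, 0.062, 0.26] [  18.73390298   30.14515639   20.08329974    0.          -79.93814336
 -108.73390298]
[0.675, 0.062, 0.23] [ 21.68476714  20.70421256   1.36754036   0.         -70.6633278
  68.31523286]
[0.675, 0.062, 0.065] [ 21.68476714  28.27204098  -9.75503861   0.         -51.97292041
  68.31523286]
[0.56, 0.062, 0.26] [ 26.22019518   8.88326548 -10.66786913   0.         -70.44886539
  63.77980482]
[0.78, 0.062, 0.26] [ 18.73390298  30.14515639  20.08329974   0.         -79.93814336
  71.26609702]
```

```bash
python3 - <<'E'
from h import *
Rb=np.diag([1.,-1,-1])
robot.goto([.58,.062,.28],Rb); robot.dwell(.3)
p=robot.read_position();r=robot.read_tcp_rot();im,d=robot.grab_frame("wrist")
cv2.imwrite("pics/e.png",im[:,:,::-1])
T=np.eye(4);T[:3,:3]=r;T[:3,3]=p;w=world("wrist",d,Twt=T)
h=cv2.cvtColor(im,cv2.COLOR_RGB2HSV);m=(h[...,0]>100)&(h[...,0]<135)&(h[...,1]>100)&(np.hypot(w[...,0]-.675,w[...,1]-.062)<.06)&(w[...,2]<.03)
v,u=np.nonzero(m);P=ray_at_z("wrist",np.c_[u,v],.017,T)
print(p,m.sum(),circ(P[:,:2]),(P.min(0)+P.max(0))/2,P.max(0)-P.min(0),np.median(w[m][:,2]),robot.read_t(),robot.read_grip_width()*88)
E
```

```text
[0.57995141 0.06209997 0.27999899] 1442 (array([0.67592545, 0.06278207]), np.float64(0.03677716504355159)) [0.67583131 0.06293622 0.017     ] [7.94850307e-02 7.98587694e-02 1.11022302e-16] 0.017075849623707617 10.6667 57.15258654569778
```

View pics/e.png

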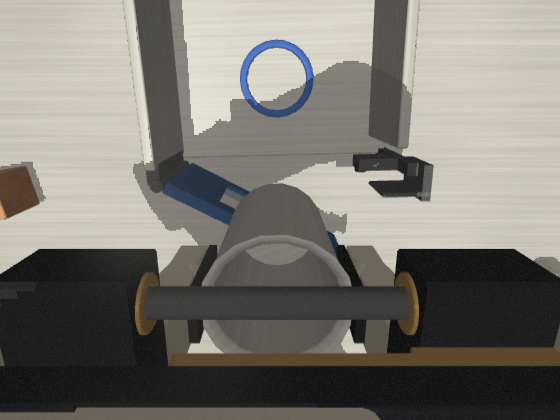

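The ring is at (277,78) in the wrist view, which gives (0.6758, 0.0628). That is within 1 mm of the top camera's fit. Placing the cup next.

```bash
cat >> h.py <<'E'
def force(n=5,dt=.01):
    F=[]
    for _ in range(n): F.append(robot.read_force()); robot.dwell(dt)
    return np.mean(F,0)
E
python3 - <<'E'
from h import *
Rb=np.diag([1.,-1,-1]);s=[.6754,.0624]
robot.goto([*s,.23],Rb)
robot.servo_line([*s,.10],Rb,speed=.12)
robot.servo_line([*s,.068],Rb,speed=.05)
robot.dwell(.2);f0=force();print("f0",f0,robot.read_position())
z=.068
while z>.0605:
    z-=.0007; robot.servo_line([*s,z],Rb,speed=.02); f=force(4)-f0
    if f[2]>2.0: break
print("z",z,f,robot.read_position(),robot.read_t())
im,d=robot.grab_frame("side");cv2.imwrite("pics/f.png",im[:,:,::-1]);np.savez("/tmp/f.npz",im=im,d=d)
im,d=robot.grab_frame("top");cv2.imwrite("pics/ft.png",im[:,:,::-1])
E
```

```text
f0 [ 0.14340352  0.10176913 -1.24359641] [0.67558943 0.06248343 0.06839703]
z 0.06239999999999996 [-2.29002365 -0.03727506  6.33933898] [0.67563616 0.06244249 0.06313222] 15.7083
```

View pics/f.png

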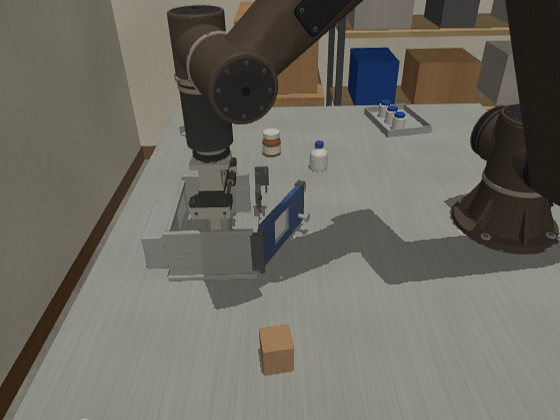

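The side view shows the gripper inside the bay walls, with the door still open at (283,225). The cup touched down at TCP z = 0.063, which is the floor height expected and not the ring top. I'll release, lift away and check.

```bash
python3 - <<'E'
from h import *
Rb=np.diag([1.,-1,-1])
robot.servo_line([.6754,.0624,.0632],Rb,speed=.02)
robot.move_gripper(1.0); print(robot.read_grip_width()); robot.dwell(.2)
robot.servo_line([.6754,.0624,.25],Rb,speed=.12); robot.dwell(.2)
p=robot.read_position();r=robot.read_tcp_rot();im,d=robot.grab_frame("wrist");cv2.imwrite("pics/g.png",im[:,:,::-1])
T=np.eye(4);T[:3,:3]=r;T[:3,3]=p;w=world("wrist",d,Twt=T)
near=np.hypot(w[...,0]-.675,w[...,1]-.062)<.05
m=near&(w[...,2]>.095)&(w[...,2]<.112);q=w[m];print("cup rim",m.sum(),(q.min(0)+q.max(0))/2,q.max(0),circ(q[:,:2]))
h=cv2.cvtColor(im,cv2.COLOR_RGB2HSV);m=(h[...,0]>100)&(h[...,0]<135)&(h[...,1]>100)&near&(w[...,2]<.03)
v,u=np.nonzero(m);P=ray_at_z("wrist",np.c_[u,v],.017,T);print("ring",m.sum(),circ(P[:,:2]),robot.read_t())
E
```

```text
0.9977523470773974
cup rim 1111 [0.67576375 0.06283559 0.09952801] [0.70481074 0.09205504 0.10399828] (array([0.67639163, 0.06292074]), np.float64(0.026962676778436823))
ring 827 (array([0.67617449, 0.06281875]), np.float64(0.03698838731821248)) 18.9583
```

View pics/g.png

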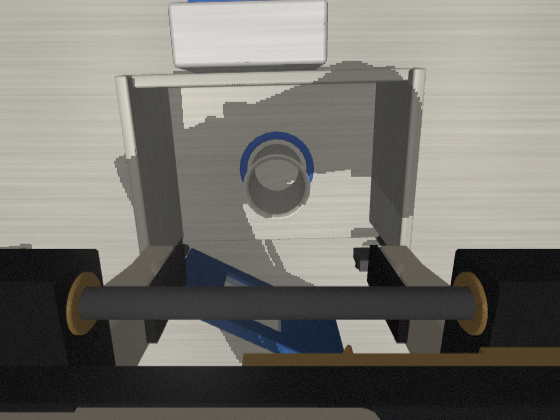

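The wrist view shows the cup at (277,180) inside the ring at (277,165). Its rim centre is within 1 mm of the ring centre, and the rim top is at 0.103, so it is standing on the floor. Now the door: I'll shut the gripper and push with a finger corner about 150 mm from the hinge, following the arc.

```bash
cat >> h.py <<'E'
YAW=np.radians(1.33)
def rz(a): return np.array([[np.cos(a),-np.sin(a)],[np.sin(a),np.cos(a)]])
SEAT=np.array([.6757,.0627]); O=SEAT-rz(YAW)@[.095,0]; HINGE=O+rz(YAW)@[0,.105]
AL=np.radians(12); HX,HY=.0095,.021; ZP=.085
RP=np.eye(3); RP[:2,:2]=rz(YAW+AL)
RP=RP@np.diag([-1.,1,-1])
def tcp(th,s=.150,off=0.):
    e=np.array([-np.sin(th),-np.cos(th)]); n=np.array([-np.cos(th),np.sin(th)])
    C=HINGE+rz(YAW)@(s*e+(.006+off)*n)
    return np.r_[C-rz(YAW+AL)@[HX,-HY],ZP]
def pdir(th): return rz(YAW)@[np.cos(th),-np.sin(th)]  # push direction
E
python3 - <<'E'
from h import *
print(O,HINGE,tcp(.5),tcp(0))
Rb=np.diag([1.,-1,-1])
robot.move_gripper(0.0)
a=tcp(.66); a2=a.copy();a2[2]=.22
cand=[RP,RP@np.diag([-1.,-1,1])]
q0=robot.read_qpos();js=[robot.ik(a,R) for R in cand];print(js)
k=int(np.argmin([abs(j[5]-q0[5]) for j in js]));R=cand[k];np.save("/tmp/RP.npy",R);print("k",k)
robot.goto(a2,R); robot.servo_line(a,R,speed=.12); robot.dwell(.2)
f0=force(8);np.save("/tmp/f0.npy",f0);print(f0,robot.read_position(),a,robot.read_grip_width(),robot.read_t())
for n in("side","top"):
    im,d=robot.grab_frame(n);cv2.imwrite(f"pics/h{n}.png",im[:,:,::-1])
E
```

```text
[0.58072559 0.06049497] [0.57828846 0.16546669] [0.49003277 0.05319306 0.085     ] [0.5616859  0.03361174 0.085     ]
[array([  31.8923766 ,   10.21003913,  -34.7930543 ,    0.        ,
        -44.99690657, -108.5623766 ]), array([ 31.8923766 ,  10.21003913, -34.7930543 ,   0.        ,
       -44.99690657,  71.4376234 ])]
k 1
[-0.07595775 -0.09068504 -0.15758931] [0.47038925 0.06680603 0.08544138] [0.4701863  0.06667674 0.085     ] 0.008132711997193377 22.7667
```

View pics/hside.png

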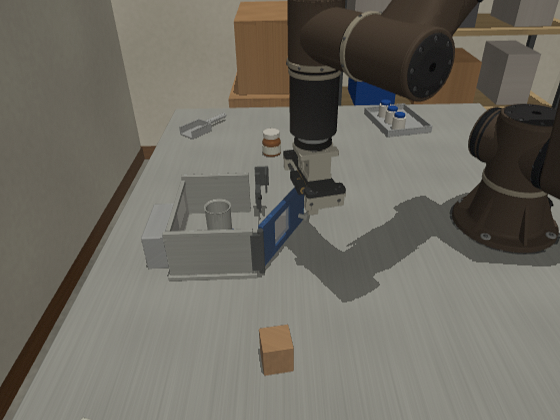

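View pics/htop.png

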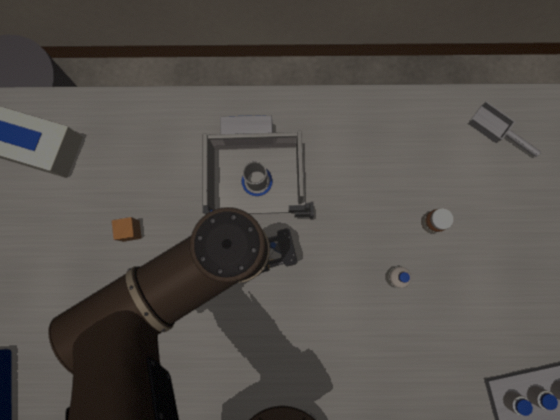

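The side view shows the shut gripper just in front of the door at (305,200), with the cup standing in the bay at (217,215). I'll start with a coarse push, watching the force.

```bash
python3 - <<'E'
from h import *
R=np.load("/tmp/RP.npy");f0=np.load("/tmp/f0.npy")
th=.66;log=[]
while th>.235:
    th-=.02; robot.servo_line(tcp(th),R,speed=.05); f=force(2,.005)-f0; F=-f[:2]@pdir(th)
    log.append((round(th,3),round(F,1)))
    if F>4: break
print(log,robot.read_t(),robot.read_position(),tcp(th))
im,d=robot.grab_frame("side");cv2.imwrite("pics/i.png",im[:,:,::-1]);np.savez("/tmp/i.npz",im=im,d=d)
E
```

```text
[(0.64, np.float64(0.2)), (0.62, np.float64(0.1)), (0.6, np.float64(-0.2)), (0.58, np.float64(-0.0)), (0.56, np.float64(-0.1)), (0.54, np.float64(0.2)), (0.52, np.float64(-0.2)), (0.5, np.float64(-0.0)), (0.48, np.float64(-0.4)), (0.46, np.float64(0.1)), (0.44, np.float64(0.4)), (0.42, np.float64(0.2)), (0.4, np.float64(-0.2)), (0.38, np.float64(-0.0)), (0.36, np.float64(0.3)), (0.34, np.float64(-0.2)), (0.32, np.float64(0.5)), (0.3, np.float64(0.4)), (0.28, np.float64(-0.2)), (0.26, np.float64(0.4)), (0.24, np.float64(-1.0)), (0.22, np.float64(-0.4))] 28.7333 [0.52915985 0.0377364  0.084984  ] [0.52899054 0.03777874 0.085     ]
```

View pics/i.png

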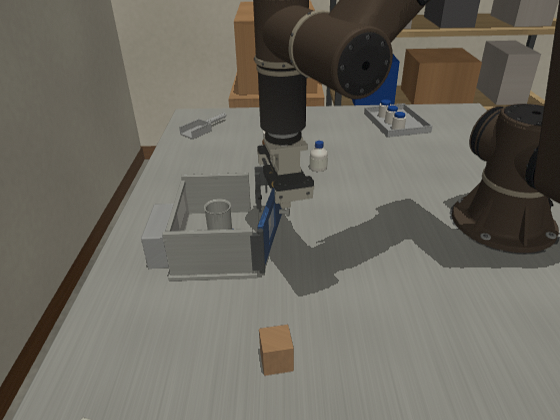

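The door follows the finger with almost no force and is now nearly shut. Next come fine steps by feel.

```bash
python3 - <<'E'
from h import *
R=np.load("/tmp/RP.npy");f0=np.load("/tmp/f0.npy")
th=.22;log=[];peak=0;why="end"
t0=robot.read_t()
while th>-.09:
    th-=.005 if peak<3 else .003
    robot.servo_line(tcp(th),R,speed=.02); f=force(3,.01)-f0; F=-f[:2]@pdir(th)
    peak=max(peak,F); log.append((round(th,3),round(F,1)))
    if np.linalg.norm(f)>14: why="limit";break
    if peak>7 and F<peak-4: why="snap";break
    if robot.read_t()>58: why="time";break
print(*log,why,f,robot.read_t()-t0,robot.read_t(),robot.read_position(),tcp(th))
E
```

```text
(0.215, np.float64(-0.1)) (0.21, np.float64(0.1)) (0.205, np.float64(0.5)) (0.2, np.float64(-0.0)) (0.195, np.float64(0.2)) (0.19, np.float64(0.2)) (0.185, np.float64(-0.1)) (0.18, np.float64(0.2)) (0.175, np.float64(0.0)) (0.17, np.float64(0.1)) (0.165, np.float64(0.2)) (0.16, np.float64(0.7)) (0.155, np.float64(0.3)) (0.15, np.float64(-0.1)) (0.145, np.float64(-0.2)) (0.14, np.float64(0.7)) (0.135, np.float64(-0.2)) (0.13, np.float64(0.7)) (0.125, np.float64(0.1)) (0.12, np.float64(1.1)) (0.115, np.float64(2.5)) (0.11, np.float64(4.9)) (0.107, np.float64(5.3)) (0.104, np.float64(5.1)) (0.101, np.float64(5.2)) (0.098, np.float64(5.3)) (0.095, np.float64(5.8)) (0.092, np.float64(6.3)) (0.089, np.float64(6.3)) (0.086, np.float64(6.6)) (0.083, np.float64(6.8)) (0.08, np.float64(7.0)) (0.077, np.float64(7.7)) (0.074, np.float64(6.9)) (0.071, np.float64(7.5)) (0.068, np.float64(7.7)) (0.065, np.float64(7.9)) (0.062, np.float64(8.1)) (0.059, np.float64(8.4)) (0.056, np.float64(9.1)) (0.053, np.float64(8.5)) (0.05, np.float64(9.0)) (0.047, np.float64(9.2)) (0.044, np.float64(9.5)) (0.041, np.float64(9.9)) (0.038, np.float64(9.0)) (0.035, np.float64(10.0)) (0.032, np.float64(10.4)) (0.029, np.float64(10.2)) (0.026, np.float64(2.9)) snap [-2.88491795  0.88874223  0.98967677] 13.749999999999996 42.5333 [0.55784663 0.03370647 0.08497285] [0.55778462 0.0337279  0.085     ]
```

The force rose from 5 to 10.4 N and then dropped to 2.9 N, so the bolt snapped. I'll nudge until I feel the stop, still gently, then back off and look.

```bash
python3 - <<'E'
from h import *
R=np.load("/tmp/RP.npy");f0=np.load("/tmp/f0.npy")
th=.026;log=[]
for i in range(8):
    th-=.002; robot.servo_line(tcp(th),R,speed=.02); f=force(4,.01)-f0; F=-f[:2]@pdir(th); log.append((round(th,3),round(F,1)))
    if F>6.5: break
print(log,robot.read_position())
b=tcp(.0,off=.07); robot.servo_line(b,R,speed=.08)
up=b.copy();up[2]=.3; robot.servo_line(up,R,speed=.2); 
for n in("side","top"):
    im,d=robot.grab_frame(n);cv2.imwrite(f"pics/j{n}.png",im[:,:,::-1]);np.savez(f"/tmp/j{n}.npz",im=im,d=d)
print(robot.read_t(),robot.read_force()-f0)
D=np.load("/tmp/jside.npz");w=world("side",D["d"]);h=cv2.cvtColor(D["im"],cv2.COLOR_RGB2HSV)
m=(h[...,0]>105)&(h[...,0]<130)&(h[...,1]>90)&(w[...,2]>.1)&(w[...,2]<.13)&(w[...,0]>.4)&(w[...,0]<.62)&(w[...,1]<.19)&(w[...,1]>-.05)
q=w[m];print(m.sum())
vx,vy,x,y=cv2.fitLine(q[:,:2].astype(np.float32),cv2.DIST_HUBER,0,.01,.01).ravel();print("side th",np.arctan(vx/vy)+YAW,x,y,q.min(0),q.max(0))
E
```

```text
[(0.024, np.float64(3.0)), (0.022, np.float64(3.1)), (0.02, np.float64(3.3)), (0.018, np.float64(3.8)), (0.016, np.float64(4.6)), (0.014, np.float64(6.3)), (0.012, np.float64(6.6))] [0.55900435 0.03359437 0.08487937]
46.8417 [-0.0577874  -0.6389176   0.26433334]
254
side th 0.02086140037800688 0.57776695 0.087965675 [ 0.5722779  -0.0039442   0.10259744] [0.58434029 0.16784566 0.12142058]
```

View pics/jside.png

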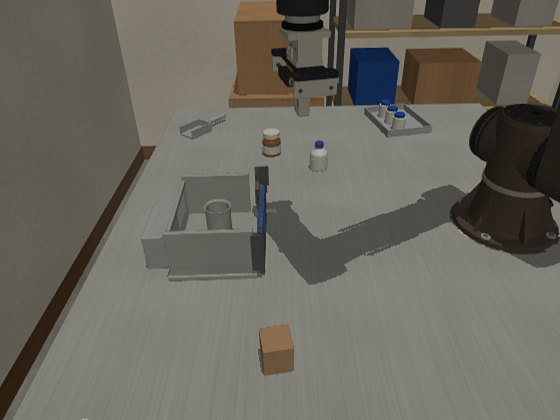

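View pics/jtop.png

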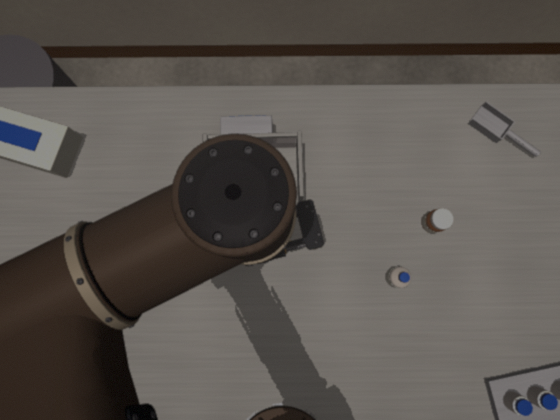

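The side view shows the door flush and shut at (263,225) and the cup at (217,215). The force trace fits too: the rubber buffer at 3 to 4.6 N, then a stiff stop. One close look with the wrist camera, for the latch and the cup.

```bash
python3 - <<'E'
from h import *
R=np.load("/tmp/RP.npy")
robot.goto([.56,.0,.26],np.diag([1.,-1,-1])); robot.dwell(.1)
p=robot.read_position();r=robot.read_tcp_rot();im,d=robot.grab_frame("wrist")
big=cv2.resize(im[0:290],None,fx=1.42,fy=1.42,interpolation=cv2.INTER_CUBIC);cv2.imwrite("pics/k.png",big[:,:,::-1])
T=np.eye(4);T[:3,:3]=r;T[:3,3]=p;w=world("wrist",d,Twt=T)
near=np.hypot(w[...,0]-.675,w[...,1]-.062)<.05
q=w[near&(w[...,2]>.095)&(w[...,2]<.112)];print("cup",(q.min(0)+q.max(0))/2,q.max(0)[2])
h=cv2.cvtColor(im,cv2.COLOR_RGB2HSV);m=(h[...,0]>100)&(h[...,0]<135)&(h[...,1]>100)&(w[...,2]>.105)&(w[...,2]<.13)&(w[...,0]<.62)
q=w[m];vx,vy,x,y=cv2.fitLine(q[:,:2].astype(np.float32),cv2.DIST_HUBER,0,.01,.01).ravel();print("door th",np.arctan(vx/vy)+YAW,m.sum(),robot.read_t())
E
```

```text
cup [0.67621673 0.06299909 0.09963128] 0.10423567674909984
door th 0.021925700915116256 2904 47.425
```

View pics/k.png

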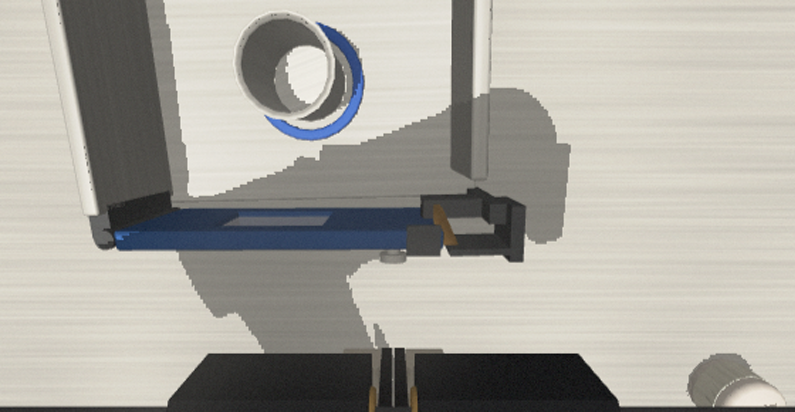

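The door lies flush at 0.022 rad. The brass bolt sticks out at (445,225), behind the catch's front lip. The cup stands in the ring, and the robot touches nothing, so I'm handing in.

```bash
python3 -c "
from rig import robot
robot.job_done(); print(robot.read_t())"
```

```text
the job is handed in; nothing more can be done
the job is handed in; nothing more can be done
```

I stood the cup in the blue ring, let go of it, and pushed the door shut until its bolt latched. I handed the job in at about 47 s; no verdict is reported.

- **Cup:** the last wrist picture puts its rim centre within about 1 mm of the ring's centre. The rim top is at 0.104 m, so it stands on the bay floor.
- **Door push:** I pushed about 150 mm from the hinge in steps of 0.75 mm or less. The force rose from 5 N to 10.4 N, then dropped to 2.9 N when the bolt snapped. I nudged it on to the stop at 6.6 N, well under the 16 N limit.
- **Latch:** with the robot clear, the two door readings were 0.021 and 0.022 rad, below the 0.053 limit. The wrist picture shows the brass bolt out behind the catch's lip.
- **Bystanders:** the bottle, jar and carton look to be where they started, but I didn't re-measure their positions.
- **Failed or disagreeing checks:** none failed. The only disagreement was about 1 mm between cameras on the ring's position.

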